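# Weigh a food tub on the two-pan balance

### The arm

A 7-joint arm with a two-finger parallel gripper is mounted at the origin on the work surface. World frame = base frame: x ahead of the robot, y to its left, z up, the work surface at z = 0. Lengths are in m, angles in rad, forces in N, time in s.
With the tool pointing down it reaches from about 0.425 to 0.925 m from the base axis. Payload 6.8 kg.
Tool frame: the origin (TCP) lies on the centre line of the jaws, within the pads' length; the fingertips stand 17 mm ahead of it and the grasp point (between the pads) lies 2 mm behind it; z points along the fingers, y is the line along which they close (so a half turn about z gives the same grasp; the last joint's range is limited). The gripper opens to 85 mm and grips with 20 to 120 N. Pads are 22 mm wide; open, the fingers measure 114 mm over their backs; the gripper's body (76 mm by 85 mm) begins 54 mm behind the grasp point. The pads swing forward as they close: fully open they stand 13 mm farther back than shut.
Start: joints at [1.076, 0.477, 0.022, 1.555, -0.011, 1.109, -0.083], TCP at [0.255, -0.625, 0.248] pointing down, gripper open.
Joint ranges: [-2.96, 2.96], [-0.34, 2.1], [-1.41, 1.46], [0.24, 2.44], [-1.37, 4.51], [0.17, 1.92], [-2.96, 2.96]. Speed limits (rad/s): [2.39, 2.39, 3.14, 3.14, 3.14, 3.14, 3.14].

### API

Orientations are given as [roll, pitch, yaw] about the fixed x, y, z axes, in that order (R = Rz(yaw) Ry(pitch) Rx(roll)).
In Python, from station import env, capture, camera_params, order gives the robot as it stands. The module is installed in compiled form; this text tells all that it offers.
- The arm moves only by the tool step_arm, never from a script. Its argument "plan" is one flat list of numbers, 7 for each row, row after row: the shift along the tool's x, y, z in m, then the turn, a rotation vector about the tool's x, y, z in rad, then the closure, from 0 (fully open) to 1 (shut). A call has 1 to 12 rows; each row shifts and turns the commanded pose from where the row before left it, along the tool's axes as they then stand; what a row does not reach is not made up. A row lasts 1/8 s, in which the tool goes at most 62.5 mm and 10.7 degrees, less where a joint would pass 70% of its speed; a pose out of reach is approached as far as the arm can. A call is refused whole if a number of a shift passes 0.0625 or a number of a turn 0.188, either way. A call with a gripper value outside its range is refused whole. The fingers move at their own pace and stop on an object; the grip force is fixed at half the most. Time passes only in rows, so rows that do not move let the fingers close. It gives the time, the measured TCP pose, the force, the opening and the grip force at its end, in the units of the state.
- env.get_state(): the state, without advancing time (a new reading comes with each control period).
- capture(name): name is "side" or "top"; returns (picture, depth): 480x640x3 uint8, red, green, blue; 480x640 float32, m along the optical axis (not along the pixel's ray), 0 where there is no reading.
- camera_params(name): a dict with "fx", "fy", "cx", "cy" (pixels), "world_from_camera" (4x4, takes a point from camera to world coordinates). Camera axes: x right, y down, z forward; pixel columns grow to the right and rows downward; lengths in m; the calibration is good to about 2 mm. A picture is of the moment at which its call begins. camera_params takes no time and is no camera call.
- order.sign_off(): hands the job in; it is judged then, once.
The state is a dict: "time_s": time; "q": joint angles; "qvel": joint speeds; "tau": joint torques, N m; "tool_pos": TCP position; "tcp_rot": TCP orientation; "wrist_force": force on the tool from outside, world axes, zero at the start; "moment": the same for the moment, N m; "opening": opening from 0.0 (shut) to 1.0 (fully open); "grasp_force": force on a finger pad.
Only numpy, scipy, OpenCV 4.12 (cv2) and the standard library are available. Lean on these libraries where they do the work, as an engineer would, in place of code of your own. Each camera call takes 0.05 s, during which the arm holds its last target. There are 200 camera calls.

### The job

Weigh the full tub with the red lid on the kitchen balance: set weights gently into the yellow tray on the other pan until the beam comes to rest level, with its red pointer in the green band. Do not drop the weights or push hard on the balance; weights you do not need stay on the table, the tub and the tray stay in their pans, and everything else on the counter stays where it is.

Things in the scene. Friction and masses are not known exactly. Their poses are not given: they have to be found in the camera images.
- scale: Two-pan kitchen balance, fixed; origin at the centre of its underside on the counter. White base 130 x 200 mm (x, y), 26 mm high. Dial plate 84 mm wide (y), 6 mm thick, over the middle, top 215 mm up, with a green band 12 mm wide. The blue beam lies along y and turns on an x axis 75 mm up; a pan sits over each end, 170 mm from the middle. The tub is in the +y pan, the tray in the -y pan.
- pan_left_in (a point): Centre of the inner floor of the steel pan on the balance's +y side: 126 x 200 mm (x, y) outside, 11 mm rim. It always stays horizontal, and where a load lies in it does not matter. Floor 117 mm above the counter with the beam level; it rises and sinks up to 42 mm.
- pan_right_in (a point): The same for the equal pan on the balance's -y side.
- beam (a joint): Tilt of the beam, rad; 0 is level, stops at -0.25 and 0.25. Positive: the pan on the balance's +y side is higher. The red pointer is in the green band within 0.045 rad of level. At rest it tilts 0.075 rad for every 100 g by which one pan's load exceeds the other's (heavier pan lower), until it meets a stop; it settles in about 1 s.
- tub_c (a point): White closed food tub with red lid, 106 x 154 x 70 mm, standing in the +y pan; point at its centre, 35 mm above its underside. It weighs between 550 and 810 g (varies, hidden).
- tray_in (a point): Shallow yellow tray lying in the -y pan, 112 x 184 mm (x, y) outside, 13 mm high, walls and floor 4 mm, 80 g; the point is the centre of the top of its floor. Its long side (y) lies along the beam.
- w400_c (a point): 400 g weight, blue: slab 84 x 50 x 22 mm (x, y, z) with an upright grip rib on top, 46 mm long (x) and 14 mm thick (y); overall height 62 mm. Point at the centre, 31 mm above its underside.
- w200_c (a point): 200 g weight, green: slab 72 x 44 x 19 mm (x, y, z) with an upright grip rib on top, 46 mm long (x) and 14 mm thick (y); overall height 62 mm. Point at the centre, 31 mm above its underside.
- w100_c (a point): 100 g weight, orange: slab 62 x 38 x 16 mm (x, y, z) with an upright grip rib on top, 46 mm long (x) and 14 mm thick (y); overall height 62 mm. Point at the centre, 31 mm above its underside.
- shaker_c (a point): Bystander: glass jar with steel cap, diameter 54 mm, height 95 mm; point at its centre, half-way up.
- dish_c (a point): Bystander: open white chip dish with red sides, 88 x 64 x 45 mm; point at its centre, half-way up.
- pot_c (a point): Bystander: open steel sauce cup, diameter 64 mm, height 60 mm; point at its centre, half-way up.
- sauce_red_c (a point): Bystander: red sauce bottle, diameter 60 mm, height 190 mm; point at its centre.
- sauce_yellow_c (a point): Bystander: yellow sauce bottle, diameter 60 mm, height 190 mm; point at its centre.
Not all that is in view belongs to the job. There is more than one size of the part that bears w100_c; the job needs the middle-sized. There is more than one size of the part that bears tray_in; the job needs the largest.

How it is judged:
By the outcome, as a careful person would: the job done as asked, in the order asked, and still so for the second after the job is handed in, with the robot touching nothing.
It also fails if it takes over 72 s, if anything falls off the work surface, if the arm or the gripper's body presses on something with over 40 N, if the wrist force passes 120 N, or if a joint passes its speed limit or range.

## Working session

There is one attempt and no reset: what is moved stays moved. The work goes in short steps, Python scripts to look and compute and a tool call to move; the robot and the scene stay as the last step left them, time stands still between calls to the robot, and variables do not carry over. Pictures are saved under pics/ and viewed, at most 10 in all, crops included, and the job is handed in when it is done.

Besides the shell and the picture viewer there is one more tool, called after "Call:" by a JSON object that holds its "op" and its "data". step_arm: Moves the arm, as the interface text tells. Its arguments: {"type":"object","properties":{"plan":{"type":"array"}},"required":["plan"]}

```bash
mkdir -p pics; python3 - <<'E'
from station import env,capture,camera_params
import cv2,numpy as np
for n in("side","top"):
    p,d=capture(n);cv2.imwrite(f"pics/{n}0.png",p[:,:,::-1]);np.savez(f"{n}0.npz",p=p,d=d);c=camera_params(n);print(n,c["fx"],c["cx"],c["cy"],np.round(c["world_from_camera"],3).tolist())
s=env.get_state();print(s)
E
```

```text
side 504.1892130129313 320.3045105722052 236.2155763132194 [[-0.95, -0.205, 0.236, 0.19], [-0.313, 0.597, -0.739, 0.917], [0.011, -0.776, -0.631, 0.913], [0.0, 0.0, 0.0, 1.0]]
top 529.1627335790814 322.80531565780126 242.76546251963072 [[-0.027, -0.997, 0.078, 0.379], [-0.999, 0.028, 0.017, -0.019], [-0.019, -0.077, -0.997, 1.493], [0.0, 0.0, 0.0, 1.0]]
{'time_s': 0.1, 'q': array([ 1.07593064,  0.4777434 ,  0.02235467,  1.55632665, -0.01151653,
        1.10929184, -0.08311167]), 'qvel': array([ 0.00114075, -0.00098673,  0.00125577, -0.00069872,  0.00030114,
        0.00193521,  0.00110657]), 'tau': array([ 3.72982773e-03, -5.97761321e+01,  1.61334302e+00, -2.81957728e+01,
        1.28129238e-02,  5.03447140e-03,  1.53069305e-05]), 'tool_pos': array([ 0.2544111 , -0.62468836,  0.24741668]), 'tcp_rot': array([-3.13995533e+00,  1.10545095e-04,  3.86756338e-01]), 'wrist_force': array([ 0.20448005, -0.06860758,  0.0158656 ]), 'moment': array([-0.02942131, -0.00618632,  0.02988726]), 'grasp_force': 0.0, 'opening': 0.9983535400540741}
```

View pics/side0.png

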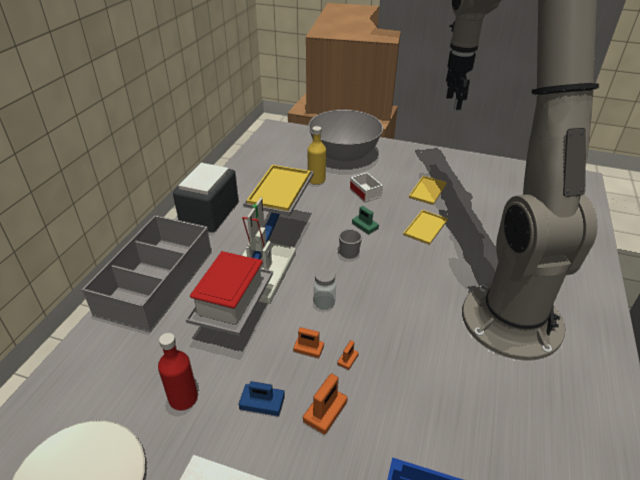

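View pics/top0.png

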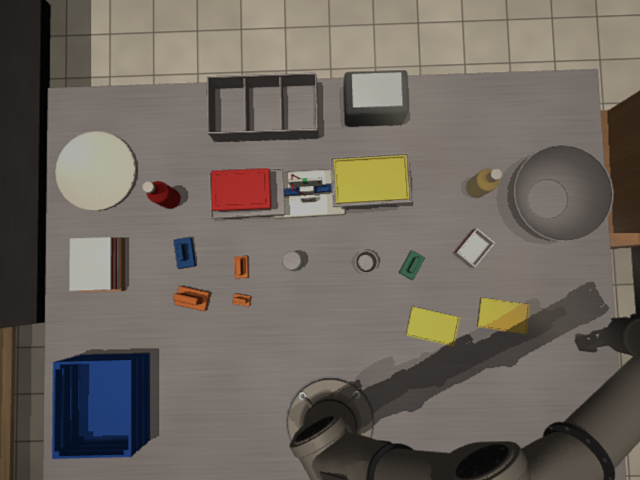

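The side view shows the three orange weights (the middle one at (309,342)), the blue at (262,398) and the green at (366,219). In the top view the middle orange is at (241,266), blue at (184,252), green at (411,264) and the tray in the pan at (371,180).

```bash
cat > h.py <<'E'
import numpy as np,cv2
from station import camera_params
def world(n,d,px=None):
    c=camera_params(n);v,u=np.mgrid[0:480,0:640]
    P=np.stack([(u-c["cx"])/c["fx"]*d,(v-c["cy"])/c["fy"]*d,d,np.ones_like(d)],-1)
    return (P@np.asarray(c["world_from_camera"]).T)[...,:3]
H={"blue":(100,125,110,50),"green":(65,95,80,30),"orange":(4,16,150,80),"yellow":(22,33,130,80),"red":(0,3,150,60)}
def blobs(p,col,amin=60):
    h=cv2.cvtColor(p,cv2.COLOR_RGB2HSV);a=H[col]
    m=cv2.inRange(h,(a[0],a[2],a[3]),(a[1],255,255))
    n,l,st,ce=cv2.connectedComponentsWithStats(cv2.morphologyEx(m,cv2.MORPH_CLOSE,np.ones((3,3))))
    return [(ce[i],l==i) for i in range(1,n) if st[i,4]>=amin]
E
python3 - <<'E'
from h import *
for n in("top","side"):
    z=np.load(n+"0.npz");W=world(n,z["d"].astype(float))
    for c in("blue","green","orange","yellow","red"):
        for ce,m in blobs(z["p"],c):
            m=m&(z["d"]>0);q=W[m]
            if q[:,2].mean()>.4 or len(q)<50: continue
            # slab part / rib top part
            zt=np.percentile(q[:,2],97);o=[n,c,ce.round(),len(q),"z",np.percentile(q[:,2],[5,50,97]).round(3)]
            lo=q[q[:,2]<.03] if zt<.09 else q
            for t in ([q,q[q[:,2]>zt-.012]]):
                r=cv2.minAreaRect(t[:,:2].astype(np.float32)*1000);o+=[np.round(r[0],1),np.round(r[1],0),round(r[2],1)]
            print(*o)
E
```

```text
top blue [323. 188.] 94 z [0.086 0.095 0.102] [634.8   0.8] [16. 41.] 3.4 [635.   -2.2] [16. 35.] 3.4
top blue [291. 192.] 82 z [0.064 0.071 0.155] [628.   84.6] [30. 40.] 9.1 [616.8  66.9] [2. 9.] 10.6
top blue [184. 253.] 440 z [0.016 0.022 0.065] [477.7 395.1] [81. 49.] 8.6 [479.  397.1] [46. 16.] 7.8
top blue [ 99. 402.] 5162 z [-0.     0.006  0.142] [ 81.1 600.1] [241. 205.] 0.0 [ 81.  599.5] [203. 242.] 89.9
top green [412. 265.] 366 z [0.013 0.02  0.065] [ 426.3 -239.7] [41. 70.] 59.9 [ 426.1 -239.5] [14. 44.] 61.3
top orange [241. 267.] 276 z [0.01  0.019 0.064] [434.1 236.3] [36. 59.] 89.8 [434.3 237.8] [44. 15.] 0.3
top orange [191. 298.] 572 z [0.017 0.024 0.091] [350. 374.] [86. 53.] 76.0 [350.3 374.9] [64. 20.] 76.1
top orange [241. 299.] 169 z [0.006 0.014 0.051] [342.3 237. ] [45. 28.] 79.3 [342.3 237.2] [33. 10.] 77.4
top yellow [371. 179.] 3197 z [0.158 0.163 0.173] [ 642.  -124.8] [113. 186.] 1.8 [ 642.  -123.6] [113. 183.] 1.8
top yellow [500. 315.] 1227 z [-0.003  0.002  0.01 ] [ 280.2 -486.6] [135.  80.] 80.0 [ 280.3 -486.5] [134.  80.] 80.0
top yellow [432. 326.
[... 1039 characters left out ...]
8 378.2] [64. 20.] 77.2
side yellow [290. 179.] 2403 z [0.041 0.162 0.172] [ 635.7 -255. ] [525. 126.] 88.1 [ 637.1 -211.3] [437. 126.] 88.1
side yellow [428. 189.] 627 z [-0.001  0.003  0.01 ] [ 276.6 -487.3] [144.  87.] 82.9 [ 276.2 -487.7] [145.  83.] 80.4
side yellow [425. 226.] 830 z [-0.     0.003  0.01 ] [ 254.9 -291. ] [145.  88.] 74.7 [ 254.9 -291. ] [145.  88.] 74.7
side red [357. 191.] 90 z [0.006 0.019 0.031] [ 486.5 -387.7] [ 8. 83.] 48.2 [ 485.8 -387.1] [ 7. 81.] 48.5
side red [226. 279.] 2356 z [0.14  0.144 0.147] [627.9 215.8] [107. 154.] 0.9 [627.9 215.8] [107. 154.] 0.9
side red [177. 379.] 1668 z [0.017 0.099 0.16 ] [627.2 446.8] [57. 44.] 39.1 [629.  445.1] [24. 12.] 34.6
```

Call:
{"op": "step_arm", "data": {"plan": [0, 0, -0.03, 0, 0, 0.12, 0, 0, 0, -0.03, 0, 0, 0.118, 0, 0.0286, -0.0387, 0, 0, 0, 0, 0, 0.0286, -0.0387, 0, 0, 0, 0, 0, 0.0286, -0.0387, 0, 0, 0, 0, 0, 0.0286, -0.0387, 0, 0, 0, 0, 0, 0.0286, -0.0387, 0, 0, 0, 0, 0, 0.0286, -0.0387, 0, 0, 0, 0, 0, 0.0286, -0.0387, 0, 0, 0, 0, 0, 0.0286, -0.0387, 0, 0, 0, 0, 0, 0.0286, -0.0387, 0, 0, 0, 0, 0, 0.0286, -0.0387, 0, 0, 0, 0, 0]}}

```text
time_s: 1.6
tool_pos: [0.4804, -0.1985, 0.3081]
tcp_rot: [-3.142, 0.0, 0.149]
wrist_force: [1.1, 0.2, -0.6]
opening: 1.0
grasp_force: 0.0
```

```bash
cat > go.py <<'E'
# go.py x y z yaw : remaining turn about tool z, shift in tool axes after the turn
import sys,numpy as np
from station import env
from scipy.spatial.transform import Rotation as R
s=env.get_state();x,y,z,w=map(float,sys.argv[1:5])
r=s["tcp_rot"];turn=(r[2]-w+np.pi/2)%np.pi-np.pi/2
Rn=R.from_euler("xyz",[np.pi,0,r[2]-turn])
print("t",round(s["time_s"],2),"pos",s["tool_pos"].round(4),"rpy",r.round(3),"F",s["wrist_force"].round(2),"open",round(s["opening"],3),"grip",round(s["grasp_force"],1),"q7",round(s["q"][6],2))
print("turn",round(turn,3),"shift",Rn.inv().apply(np.array([x,y,z])-s["tool_pos"]).round(4))
E
python3 go.py .4775 .397 .3 .148
```

```text
t 1.6 pos [ 0.4804 -0.1985  0.3081] rpy [-3.142  0.     0.149] F [ 1.14  0.18 -0.64] open 1.0 grip 0.0 q7 -1.19
turn 0.001 shift [ 0.085  -0.5895  0.0081]
```

Call:
{"op": "step_arm", "data": {"plan": [0.0071, -0.0491, 0, 0, 0, 0, 0, 0.0071, -0.0491, 0, 0, 0, 0, 0, 0.0071, -0.0491, 0, 0, 0, 0, 0, 0.0071, -0.0491, 0, 0, 0, 0, 0, 0.0071, -0.0491, 0, 0, 0, 0, 0, 0.0071, -0.0491, 0, 0, 0, 0, 0, 0.0071, -0.0491, 0.02, 0, 0, 0, 0, 0.0071, -0.0491, 0.02, 0, 0, 0, 0, 0.0071, -0.0491, 0.02, 0, 0, 0, 0, 0.0071, -0.0491, 0.02, 0, 0, 0, 0, 0.0071, -0.0491, 0.02, 0, 0, 0, 0, 0.0071, -0.0491, 0.02, 0, 0, 0, 0]}}

```text
time_s: 3.1
tool_pos: [0.4769, 0.3965, 0.1872]
tcp_rot: [3.141, 0.0, 0.148]
wrist_force: [1.2, 0.1, 0.4]
opening: 1.003
grasp_force: 0.0
```

```bash
python3 go.py .4775 .397 .045 .148
```

```text
t 3.1 pos [0.4769 0.3965 0.1872] rpy [3.141 0.    0.148] F [1.18 0.07 0.44] open 1.003 grip 0.0 q7 -2.45
turn 0.0 shift [ 0.0006 -0.0004  0.1422]
```

Call:
{"op": "step_arm", "data": {"plan": [0, 0, 0.035, 0, 0, 0, 0, 0, 0, 0.035, 0, 0, 0, 0, 0, 0, 0.035, 0, 0, 0, 0, 0, 0, 0.022, 0, 0, 0, 0, 0, 0, 0.015, 0, 0, 0, 0, 0, 0, 0, 0, 0, 0, 0, 0, 0, 0, 0, 0, 0, 1, 0, 0, 0, 0, 0, 0, 1, 0, 0, 0, 0, 0, 0, 1, 0, 0, 0, 0, 0, 0, 1, 0, 0, 0, 0, 0, 0, 1]}}

```text
time_s: 4.47
tool_pos: [0.4772, 0.3958, 0.0467]
tcp_rot: [-3.141, -0.001, 0.149]
wrist_force: [0.1, 0.4, 2.1]
opening: 0.158
grasp_force: 62.3
```

```bash
python3 go.py .645 -.18 .30 .03
```

```text
t 4.47 pos [0.4772 0.3958 0.0467] rpy [-3.141e+00 -1.000e-03  1.490e-01] F [0.12 0.37 2.15] open 0.158 grip 62.3 q7 -2.54
turn 0.119 shift [ 0.1505  0.5806 -0.2533]
```

Call:
{"op": "step_arm", "data": {"plan": [0, 0, -0.02, 0, 0, 0, 1, 0, 0, -0.04, 0, 0, 0, 1, 0, 0, -0.05, 0, 0, 0, 1, 0, 0, -0.05, 0, 0, 0.06, 1, 0, 0, -0.05, 0, 0, 0.059, 1, 0, 0, -0.043, 0, 0, 0, 1, 0.0125, 0.0484, 0, 0, 0, 0, 1, 0.0125, 0.0484, 0, 0, 0, 0, 1, 0.0125, 0.0484, 0, 0, 0, 0, 1, 0.0125, 0.0484, 0, 0, 0, 0, 1, 0.0125, 0.0484, 0, 0, 0, 0, 1, 0.0125, 0.0484, 0, 0, 0, 0, 1]}}

```text
time_s: 5.98
tool_pos: [0.5601, 0.1055, 0.2999]
tcp_rot: [3.141, 0.001, 0.03]
wrist_force: [0.8, -0.1, -3.3]
opening: 0.15
grasp_force: 61.6
```

Call:
{"op": "step_arm", "data": {"plan": [0.0125, 0.0484, 0, 0, 0, 0, 1, 0.0125, 0.0484, 0, 0, 0, 0, 1, 0.0125, 0.0484, 0, 0, 0, 0, 1, 0.0125, 0.0484, 0, 0, 0, 0, 1, 0.0125, 0.0484, 0, 0, 0, 0, 1, 0.0125, 0.0484, 0, 0, 0, 0, 1, 0, 0, 0, 0, 0, 0, 1, 0, 0, 0, 0, 0, 0, 1]}}

```text
time_s: 6.98
tool_pos: [0.6436, -0.18, 0.2993]
tcp_rot: [-3.14, 0.001, 0.03]
wrist_force: [-0.2, 1.6, -4.5]
opening: 0.154
grasp_force: 61.5
```

```bash
python3 go.py .644 -.1825 .21 .03
python3 - <<'E'
from h import *
from station import capture
p,d=capture("top");cv2.imwrite("pics/top1.png",p[:,:,::-1])
p,d=capture("side");cv2.imwrite("pics/side1.png",cv2.resize(p[140:340,180:400,::-1],None,fx=2.7,fy=2.7))
E
```

```text
t 6.97 pos [ 0.6436 -0.18    0.2993] rpy [-3.14e+00  1.00e-03  3.00e-02] F [-0.2   1.56 -4.48] open 0.154 grip 61.5 q7 -1.46
turn 0.0 shift [0.0003 0.0025 0.0893]
```

View pics/side1.png

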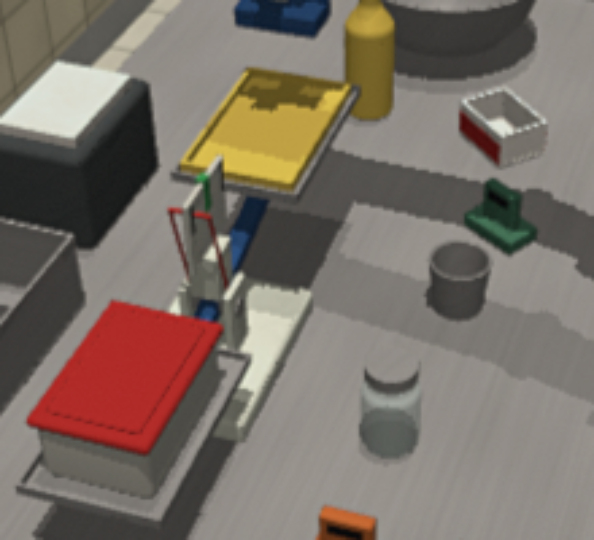

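The crop shows the blue weight carried above the tray (crop (282,10)) with the tray tilted up at its stop and empty (crop (275,130)); the tub pan is low.

Call:
{"op": "step_arm", "data": {"plan": [0, 0.0025, 0.03, 0, 0, 0, 1, 0, 0, 0.03, 0, 0, 0, 1, 0, 0, 0.015, 0, 0, 0, 1, 0, 0, 0.006, 0, 0, 0, 1, 0, 0, 0.004, 0, 0, 0, 1, 0, 0, 0.004, 0, 0, 0, 1, 0, 0, 0.003, 0, 0, 0, 1, 0, 0, 0, 0, 0, 0, 1]}}

```text
time_s: 8.07
tool_pos: [0.6447, -0.1836, 0.2078]
tcp_rot: [3.141, -0.001, 0.03]
wrist_force: [1.3, -0.9, -1.5]
opening: 0.153
grasp_force: 61.7
```

Call:
{"op": "step_arm", "data": {"plan": [0, 0, 0.003, 0, 0, 0, 1, 0, 0, 0.003, 0, 0, 0, 1, 0, 0, 0.003, 0, 0, 0, 1, 0, 0, 0, 0, 0, 0, 1, 0, 0, 0, 0, 0, 0, 1]}}

```text
time_s: 8.7
tool_pos: [0.6442, -0.1832, 0.1982]
tcp_rot: [-3.141, 0.0, 0.03]
wrist_force: [0.2, -2.3, -1.0]
opening: 0.152
grasp_force: 62.0
```

Call:
{"op": "step_arm", "data": {"plan": [0, 0, 0.003, 0, 0, 0, 1, 0, 0, 0.002, 0, 0, 0, 1, 0, 0, 0, 0, 0, 0, 0.75, 0, 0, 0, 0, 0, 0, 0.65, 0, 0, 0, 0, 0, 0, 0.6, 0, 0, 0, 0, 0, 0, 0.6, 0, 0, -0.02, 0, 0, 0, 0.6, 0, 0, -0.03, 0, 0, 0, 0.6, 0, 0, -0.03, 0, 0, 0, 0.6, 0, 0, -0.03, 0, 0, 0, 0.6, 0, 0, 0, 0, 0, 0, 0.6, 0, 0, 0, 0, 0, 0, 0.6]}}

```text
time_s: 10.2
tool_pos: [0.6441, -0.1833, 0.3035]
tcp_rot: [3.142, -0.0, 0.03]
wrist_force: [-0.3, -0.5, -0.2]
opening: 0.405
grasp_force: 0.0
```

```bash
cat > look.py <<'E'
import sys
from h import *
from station import capture
k=sys.argv[1]
for n in("top","side"):
    p,d=capture(n);W=world(n,d.astype(float));cv2.imwrite(f"pics/{n}{k}.png",p[:,:,::-1])
    for c in("yellow","red","blue","green","orange"):
        for ce,m in blobs(p,c):
            q=W[m&(d>0)]
            if len(q)<50: continue
            a=np.median(q,0);zt=np.percentile(q[:,2],97);t=q[q[:,2]>zt-.012]
            r=cv2.minAreaRect(t[:,:2].astype(np.float32)*1000)
            if a[2]<.3 and a[0]>.3 and zt>.03 and abs(a[1])<.45: print(n,c,ce.round(),len(q),"med",a.round(4),"ztop",zt.round(3),np.round(r[0],1),np.round(r[1]),round(r[2],1))
E
python3 look.py 2; python3 go.py .4255 -.239 .2 -.52
```

```text
top yellow [361. 182.] 2059 med [ 0.6375 -0.0989  0.1365] ztop 0.147 [ 625.4 -104.3] [189. 147.] 48.8
top red [237. 188.] 2431 med [0.6289 0.2168 0.1698] ztop 0.175 [629.8 218. ] [105. 152.] 1.0
top red [159. 193.] 279 med [0.625  0.4265 0.1287] ztop 0.144 [632.7 434.6] [32. 42.] 57.7
top blue [392. 185.] 233 med [ 0.6242 -0.1766  0.159 ] ztop 0.201 [ 579.7 -161.1] [ 17. 133.] 67.9
top blue [324. 189.] 109 med [ 0.634  -0.0029  0.0872] ztop 0.094 [635.3  -1.7] [17. 47.] 4.5
top blue [290. 191.] 114 med [0.6323 0.0893 0.0789] ztop 0.084 [633.6  88.6] [19. 46.] 4.7
top orange [241. 267.] 277 med [0.4323 0.2317 0.0189] ztop 0.064 [434.3 238.1] [15. 44.] 89.5
top orange [191. 298.] 584 med [0.3521 0.3687 0.0242] ztop 0.091 [350.1 374.4] [63. 20.] 75.4
top orange [241. 299.] 171 med [0.3429 0.2345 0.0135] ztop 0.052 [342.4 237.3] [34. 11.] 78.0
side yellow [294. 184.] 1898 med [ 0.6308 -0.1499  0.1358] ztop 0.149 [ 643.6 -210.6] [118. 448.] 2.0
side red [224. 272.] 2420 med [0.6251 0.2296 0.17  ] ztop 0.173 [628.5 219.6] [107. 156.] 0.6
side blue [286. 178.] 443 med [ 0.6355 -0.1742  0.1583] ztop 0.198 [ 638.  -180.8] [15. 37.] 83.4
side blue [270. 229.] 117 med [ 0.6333 -0.0321  0.0904] ztop 0.095 [634.2 -29.6] [18. 81.] 5.9
side green [365. 221.] 371 med [ 0.42   -0.2296  0.0204] ztop 0.062 [ 422.  -235.3] [14. 43.] 57.0
side orange [308. 343.] 543 med [0.4283 0.245  0.0204] ztop 0.063 [431.2 239.8] [44. 15.] 0.1
side orange [348. 356.] 293 med [0.3375 0.2497 0.0152] ztop 0.05 [340.  240.3] [35. 11.] 83.3
side orange [325. 406.] 1283 med [0.344  0.3954 0.0251] ztop 0.09 [347.7 377.9] [65. 19.] 76.9
t 10.3 pos [ 0.6437 -0.1832  0.3023] rpy [-3.141e+00  2.000e-03  3.000e-02] F [-0.62 -0.13 -0.43] open 0.4 grip 0.0 q7 -1.46
turn 0.55 shift [-0.1616  0.1569  0.1023]
```

```bash
python3 look.py 3 | egrep "yellow|red \[2"; python3 go.py .433 .2385 .2 0
```

```text
top yellow [361. 182.] 2062 med [ 0.6376 -0.0989  0.1367] ztop 0.147 [ 625.3 -104.4] [190. 147.] 48.6
top red [237. 188.] 2437 med [0.6288 0.2168 0.1697] ztop 0.175 [630. 218.] [105. 152.] 0.9
side yellow [294. 184.] 1892 med [ 0.6307 -0.1494  0.1359] ztop 0.15 [ 643.1 -212.1] [118. 446.] 1.7
side red [224. 272.] 2413 med [0.6251 0.2299 0.17  ] ztop 0.173 [627.9 219.9] [108. 155.] 0.1
t 10.4 pos [ 0.6438 -0.1832  0.3022] rpy [-3.141e+00  2.000e-03  3.000e-02] F [-0.36 -0.37  0.2 ] open 0.399 grip 0.0 q7 -1.46
turn 0.03 shift [-0.2108 -0.4217  0.1022]
```

The rest readings agree: the excess is about 120–130 g, so the 100 g weight is needed, not the 200 g.

Call:
{"op": "step_arm", "data": {"plan": [0, 0, 0, 0, 0, 0.03, 0.6, -0.0211, -0.0422, 0, 0, 0, 0, 0.3, -0.0211, -0.0422, 0, 0, 0, 0, 0, -0.0211, -0.0422, 0, 0, 0, 0, 0, -0.0211, -0.0422, 0, 0, 0, 0, 0, -0.0211, -0.0422, 0, 0, 0, 0, 0, -0.0211, -0.0422, 0, 0, 0, 0, 0, -0.0211, -0.0422, 0, 0, 0, 0, 0, -0.0211, -0.0422, 0.03, 0, 0, 0, 0, -0.0211, -0.0422, 0.03, 0, 0, 0, 0, -0.0211, -0.0422, 0.04, 0, 0, 0, 0, 0, 0, 0, 0, 0, 0, 0]}}

```text
time_s: 11.9
tool_pos: [0.4296, 0.2413, 0.2008]
tcp_rot: [3.141, 0.005, 0.006]
wrist_force: [1.5, -0.8, 0.2]
opening: 0.999
grasp_force: 0.0
```

```bash
python3 go.py .433 .2385 .045 0
```

```text
t 11.9 pos [0.4296 0.2413 0.2008] rpy [3.141 0.005 0.006] F [ 1.52 -0.83  0.23] open 0.999 grip 0.0 q7 -2.37
turn 0.006 shift [0.0034 0.0028 0.1558]
```

Call:
{"op": "step_arm", "data": {"plan": [0, 0, 0.04, 0, 0, 0, 0, 0, 0, 0.04, 0, 0, 0, 0, 0, 0, 0, 0, 0, 0, 0, 0, 0, 0, 0, 0, 0, 0]}}

```text
time_s: 12.4
tool_pos: [0.4345, 0.2389, 0.1247]
tcp_rot: [-3.141, -0.002, -0.001]
wrist_force: [0.1, 1.0, 0.1]
opening: 1.0
grasp_force: 0.0
```

```bash
python3 go.py .433 .2385 .044 0
```

```text
t 12.4 pos [0.4345 0.2389 0.1247] rpy [-3.141e+00 -2.000e-03 -1.000e-03] F [0.07 1.04 0.09] open 1.0 grip 0.0 q7 -2.45
turn -0.001 shift [-0.0015  0.0004  0.0807]
```

Call:
{"op": "step_arm", "data": {"plan": [-0.0015, 0, 0.03, 0, 0, 0, 0, 0, 0, 0.03, 0, 0, 0, 0, 0, 0, 0.02, 0, 0, 0, 0, 0, 0, 0, 0, 0, 0, 0, 0, 0, 0, 0, 0, 0, 1, 0, 0, 0, 0, 0, 0, 1, 0, 0, 0, 0, 0, 0, 1, 0, 0, 0, 0, 0, 0, 1, 0, 0, 0, 0, 0, 0, 1]}}

```text
time_s: 13.52
tool_pos: [0.432, 0.2387, 0.0434]
tcp_rot: [3.141, -0.0, -0.0]
wrist_force: [1.0, -0.3, 2.3]
opening: 0.154
grasp_force: 61.8
```

```bash
python3 go.py .641 -.075 .30 .03
```

```text
t 13.53 pos [0.432  0.2387 0.0434] rpy [ 3.141 -0.    -0.   ] F [ 0.98 -0.29  2.3 ] open 0.154 grip 61.8 q7 -2.55
turn -0.03 shift [ 0.1995  0.3198 -0.2566]
```

Call:
{"op": "step_arm", "data": {"plan": [0, 0, -0.02, 0, 0, 0, 1, 0, 0, -0.04, 0, 0, 0, 1, 0, 0, -0.05, 0, 0, 0, 1, 0, 0, -0.05, 0, 0, 0, 1, 0, 0, -0.05, 0, 0, -0.03, 1, 0, 0, -0.0466, 0, 0, 0, 1, 0.025, 0.0412, 0, 0, 0, 0, 1, 0.025, 0.0412, 0, 0, 0, 0, 1, 0.025, 0.0412, 0, 0, 0, 0, 1, 0.025, 0.0412, 0, 0, 0, 0, 1, 0.025, 0.0412, 0, 0, 0, 0, 1, 0.025, 0.0412, 0, 0, 0, 0, 1]}}

```text
time_s: 15.02
tool_pos: [0.5896, -0.0052, 0.2995]
tcp_rot: [-3.142, 0.001, 0.03]
wrist_force: [0.5, -0.0, -0.7]
opening: 0.158
grasp_force: 61.5
```

Call:
{"op": "step_arm", "data": {"plan": [0.025, 0.0412, 0, 0, 0, 0, 1, 0.025, 0.0412, 0, 0, 0, 0, 1, 0, 0, 0, 0, 0, 0, 1, 0, 0, 0, 0, 0, 0, 1, 0, 0, 0, 0, 0, 0, 1]}}

```text
time_s: 15.65
tool_pos: [0.6412, -0.083, 0.2999]
tcp_rot: [-3.141, 0.0, 0.032]
wrist_force: [-0.5, 0.6, -0.3]
opening: 0.158
grasp_force: 61.4
```

```bash
python3 go.py .641 -.085 .184 .03
```

```text
t 15.65 pos [ 0.6412 -0.083   0.2999] rpy [-3.141  0.     0.032] F [-0.53  0.56 -0.32] open 0.158 grip 61.4 q7 -1.62
turn 0.002 shift [-0.0003  0.002   0.1159]
```

Call:
{"op": "step_arm", "data": {"plan": [0, 0.002, 0.04, 0, 0, 0, 1, 0, 0, 0.04, 0, 0, 0, 1, 0, 0, 0.02, 0, 0, 0, 1, 0, 0, 0.01, 0, 0, 0, 1, 0, 0, 0.006, 0, 0, 0, 1, 0, 0, 0.004, 0, 0, 0, 1, 0, 0, 0.003, 0, 0, 0, 1, 0, 0, 0.003, 0, 0, 0, 1, 0, 0, 0.003, 0, 0, 0, 1, 0, 0, 0, 0, 0, 0, 1, 0, 0, 0, 0, 0, 0, 1, 0, 0, 0, 0, 0, 0, 1]}}

```text
time_s: 17.15
tool_pos: [0.6416, -0.0867, 0.1709]
tcp_rot: [-3.142, 0.0, 0.03]
wrist_force: [-0.4, 0.7, 0.2]
opening: 0.16
grasp_force: 61.6
```

```bash
python3 look.py 4 | egrep "yellow|red \[2|orange .2[89]|blue"; python3 go.py .641 -.085 .170 .03
```

```text
top yellow [405. 180.] 178 med [ 0.6389 -0.2154  0.1318] ztop 0.14 [ 644.5 -209.1] [113.  29.] 7.5
top yellow [343. 194.] 255 med [ 0.6111 -0.0529  0.1272] ztop 0.139 [587.8 -56. ] [119.  32.] 6.9
top red [236. 187.] 2459 med [0.6287 0.2175 0.1791] ztop 0.185 [629.7 218.4] [104. 153.] 0.8
top blue [400. 176.] 201 med [ 0.6487 -0.1989  0.1498] ztop 0.192 [ 647.3 -186.4] [41.  9.] 3.0
top blue [324. 189.] 104 med [ 0.6341 -0.0028  0.0843] ztop 0.09 [635.2  -1.8] [17. 47.] 3.6
top blue [290. 191.] 113 med [0.6319 0.089  0.0812] ztop 0.087 [633.4  88.3] [18. 46.] 5.0
side yellow [304. 180.] 1332 med [ 0.6215 -0.4012  0.1256] ztop 0.154 [ 621.2 -215.2] [ 39. 437.] 2.0
side red [223. 269.] 2452 med [0.6254 0.2296 0.1792] ztop 0.182 [628.2 220.4] [107. 155.] 0.4
side blue [290. 181.] 308 med [ 0.6277 -0.1755  0.1497] ztop 0.189 [ 636.1 -181.3] [15. 28.] 84.8
side blue [270. 230.] 107 med [ 0.6328 -0.0321  0.0859] ztop 0.09 [634.6 -29.4] [19. 76.] 4.2
t 17.25 pos [ 0.6416 -0.0867  0.1709] rpy [-3.142  0.     0.03 ] F [-0.5   0.58  0.03] open 0.155 grip 61.6 q7 -1.66
turn -0.0 shift [-0.0006 -0.0017  0.0009]
```

In contact, and the beam has followed down. Release and withdraw.

Call:
{"op": "step_arm", "data": {"plan": [0, 0, 0, 0, 0, 0, 0.75, 0, 0, 0, 0, 0, 0, 0.65, 0, 0, 0, 0, 0, 0, 0.6, 0, 0, 0, 0, 0, 0, 0.6, 0, 0, -0.02, 0, 0, 0, 0.6, 0, 0, -0.03, 0, 0, 0, 0.6, 0, 0, -0.04, 0, 0, 0, 0.6, 0, 0, -0.04, 0, 0, 0, 0.6, -0.04, 0, -0.02, 0, 0, 0, 0.6, -0.05, 0, 0, 0, 0, 0, 0.6, -0.05, 0, 0, 0, 0, 0, 0.6, -0.05, 0, 0, 0, 0, 0, 0.6]}}

```text
time_s: 18.75
tool_pos: [0.4505, -0.0922, 0.3224]
tcp_rot: [3.141, -0.002, 0.03]
wrist_force: [0.3, 0.1, 0.6]
opening: 0.398
grasp_force: 0.0
```

Call:
{"op": "step_arm", "data": {"plan": [0, 0, 0, 0, 0, 0, 0.6, 0, 0, 0, 0, 0, 0, 0.6, 0, 0, 0, 0, 0, 0, 0.6, 0, 0, 0, 0, 0, 0, 0.6, 0, 0, 0, 0, 0, 0, 0.6, 0, 0, 0, 0, 0, 0, 0.6, 0, 0, 0, 0, 0, 0, 0.6, 0, 0, 0, 0, 0, 0, 0.6]}}

```text
time_s: 19.75
tool_pos: [0.4518, -0.0924, 0.3209]
tcp_rot: [-3.142, 0.0, 0.03]
wrist_force: [0.4, -0.7, -0.4]
opening: 0.398
grasp_force: 0.0
```

```bash
python3 look.py 5 | egrep "yellow|red \[2|orange|blue|green"; python3 - <<'E'
import cv2
a=cv2.imread("pics/side5.png");cv2.imwrite("pics/c5.png",cv2.resize(a[140:340,180:400],None,fx=2.7,fy=2.7))
E
```

```text
top yellow [367. 183.] 1974 med [ 0.6385 -0.1199  0.1244] ztop 0.135 [ 642.2 -128.5] [113. 183.] 1.6
top red [236. 187.] 2490 med [0.6285 0.2173 0.1822] ztop 0.188 [629.5 219.1] [104. 153.] 0.8
top blue [394. 179.] 574 med [ 0.6415 -0.1807  0.1465] ztop 0.188 [ 646.1 -182.8] [15. 47.] 87.0
top blue [324. 189.] 112 med [ 0.6338 -0.0029  0.0837] ztop 0.089 [635.   -1.7] [17. 47.] 4.5
top blue [290. 191.] 117 med [0.6318 0.0893 0.0817] ztop 0.087 [632.6  89.2] [18. 49.] 1.9
top green [414. 264.] 261 med [ 0.4304 -0.2423  0.0204] ztop 0.064 [ 426.4 -239.3] [14. 45.] 58.9
top orange [356. 181.] 340 med [ 0.6377 -0.0845  0.141 ] ztop 0.189 [642.7 -85.6] [44. 14.] 1.3
top orange [191. 298.] 578 med [0.3522 0.3689 0.024 ] ztop 0.091 [350.2 374.7] [63. 21.] 75.9
top orange [241. 299.] 171 med [0.3429 0.2343 0.0145] ztop 0.05 [342.4 237.4] [33. 11.] 77.4
side yellow [304. 180.] 1349 med [ 0.6215 -0.4007  0.1227] ztop 0.154 [ 632.4 -211.5] [ 26. 440.] 1.1
side red [223. 268.] 2454 med [0.626  0.23   0.1827] ztop 0.186 [628.4 220.4] [107. 156.] 0.1
side blue [287. 181.] 445 med [ 0.6365 -0.1762  0.1465] ztop 0.186 [ 643.2 -181.3] [18. 47.] 88.4
side blue [269. 231.] 92 med [ 0.6334 -0.03    0.0846] ztop 0.088 [634.5 -27.7] [18. 70.] 5.5
side green [365. 221.] 364 med [ 0.421  -0.229   0.0203] ztop 0.063 [ 423.5 -236.4] [12. 47.] 55.8
side orange [274. 199.] 406 med [ 0.6371 -0.0793  0.1468] ztop 0.187 [627.3 -45.6] [ 43. 102.] 19.4
side orange [348. 356.] 294 med [0.3376 0.2495 0.0148] ztop 0.049 [340.2 239.4] [36. 11.] 82.0
side orange [325. 406.] 1286 med [0.344  0.3959 0.0247] ztop 0.09 [347.7 378. ] [66. 20.] 75.6
```

View pics/c5.png

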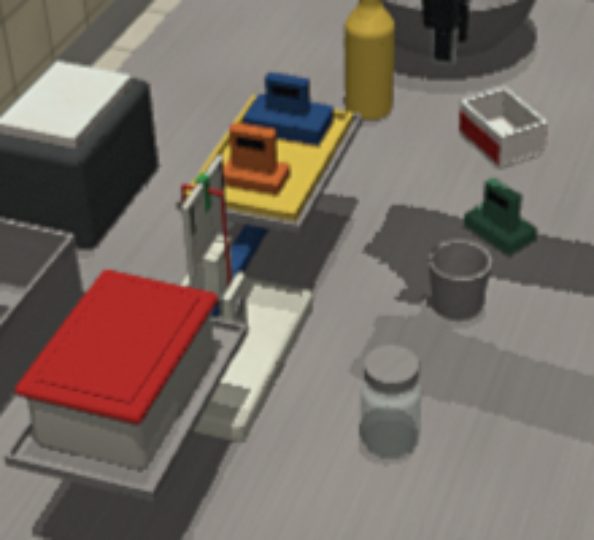

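The crop shows both weights flat in the tray (blue at (288,105), orange at (255,160)) and the pointer at the green band (crop (203,185)). The tilt is about 0.02–0.027 rad, inside the 0.045 limit.

```bash
python3 -c "
from station import order
print(order.sign_off())"
```

```text
the job is handed in; nothing more can be done
None
```

The job is handed in: the 400 g and 100 g weights are in the tray and the beam rests in the green band at about 0.025 rad, which puts the tub at roughly 610 g.

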